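# Return measured samples to their batch trays, reject first

## Robot

A 7-joint arm with a two-finger parallel gripper is mounted at the origin on the work surface. World frame = base frame: x ahead of the robot, y to its left, z up, the work surface at z = 0. Lengths are in m, angles in rad, forces in N, time in s.
With the tool pointing down it reaches from about 0.425 to 1.025 m from the base axis. Payload 9.4 kg.
Tool frame: the origin (TCP) lies midway between the tips of the shut fingers; the grasp point (between the pads) lies 19 mm behind it; z points along the fingers, y is the line along which they close (so a half turn about z gives the same grasp; the last joint's range is limited). The gripper opens to 93 mm and grips with 3 to 60 N. Pads are 15 mm wide; open, the fingers measure 128 mm over their backs; the gripper's body (75 mm by 188 mm) begins 65 mm behind the grasp point.
Start: joints at [-1.243, 0.599, -0.003, 1.599, 0.002, 0.943, -0.08], TCP at [0.286, 0.666, 0.219] pointing down, gripper open.
Joint ranges: [-2.57, 2.57], [-0.35, 1.97], [-1.29, 1.29], [0.11, 2.56], [-1.05, 4.19], [0.11, 1.86], [-2.63, 2.63]. Speed limits (rad/s): [2.22, 2.22, 3.01, 3.01, 3.14, 3.14, 3.14].

## Interface

Orientations are given as a unit quaternion [w, x, y, z].
In Python, from bench import arm, vision, job gives the robot as it stands. The module is installed in compiled form; this text tells all that it offers.
- The arm moves only by the tool drive_tool, never from a script. Its argument "moves" is a list of rows, each a list of 2 entries, a list of its own where there are three numbers: the shift along the tool's x, y, z in cm, then the turn about the tool's z in rad. A call has 1 to 5 rows; each row shifts and turns the commanded pose from where the row before left it, along the tool's axes as they then stand; what a row does not reach is not made up. A row lasts 1/12 s, in which the tool goes at most 41.7 mm and 7.16 degrees, less where a joint would pass 70% of its speed; a pose out of reach is approached as far as the arm can. A call with a gripper value outside its range is refused whole. "claw" is the opening, from 0 (shut) to 1 (fully open), set as the call begins (left out, the last holds). The fingers move at their own pace and stop on an object; "squeeze" is the grip in N (left out, the last holds). Time passes only in rows, so rows that do not move let the fingers close. It gives the time, the measured TCP pose, the force, the opening and the grip force at its end, in the units of the state.
- arm.get_obs(): the state, without advancing time (a new reading comes with each control period).
- vision.read_camera(name): name is "scene" or "side" or "wrist"; returns (picture, depth): 420x560x3 uint8, red, green, blue; 420x560 float32, m along the optical axis (not along the pixel's ray), 0 where there is no reading.
- vision.calibration(name): a dict with "camera_matrix" (3x3 intrinsics, pixels), "R" (3x3) and "t" (3): a world point X has camera coordinates R X + t; the wrist camera has in their place "T_tool_cam" (4x4, takes a point from camera to tool coordinates, whose origin is the TCP and whose axes are the flange's). Camera axes: x right, y down, z forward; pixel columns grow to the right and rows downward; lengths in m; the calibration is good to about 2 mm. The wrist camera is an equidistant fisheye: a pixel r from the principal point sees the ray r / f radians off the axis. A picture is of the moment at which its call begins: read the wrist's pose just before it. calibration takes no time and is no camera call.
- job.job_done(): hands the job in; it is judged then, once.
Trained networks look in the newest picture that a camera, given by its name, has taken for a name from the list of things; names that differ only in an ending like _2 or _b are one class to them, and where a whole thing is asked for, a point or a joint stands for the part that bears it (a point fixed in the world has none). Each returns a list of dicts, best first, with "score" (0 to 1); they miss things now and then, are a little off and sometimes report something else, mostly with a low value. They report only what shows in the picture. A call takes as long as a camera call. They do not tell look-alikes from the thing itself.
- vision.spot_in(name, camera): "uv" ([column, row] in pixels, amid what is visible of it).
- vision.place_of(name, camera): "uv" ([column, row] in pixels: a listed point, or the origin of a listed thing).
The state is a dict: "clock": time; "joint_positions": joint angles; "qvel": joint speeds; "joint_efforts": joint torques, N m; "tool_pos": TCP position; "tool_rot": TCP orientation; "contact_force": force on the tool from outside, world axes, zero at the start; "ft_torque": the same for the moment, N m; "grip_width": finger opening in m; "finger_force": force on a finger pad.
Only numpy, scipy, OpenCV 4.12 (cv2) and the standard library are available. Lean on these libraries where they do the work, as an engineer would, in place of code of your own. Each camera call takes 0.05 s, during which the arm holds its last target. There are 200 camera calls.

## Task

The samples on the white inspection sheet have been measured. First put the rejected brass bush, the one with the red-painted rim, into the red reject box while the good samples still stand where they are; after that return each of the three good samples (plain brass bush, silver sleeve, black hexagon nut) to the tray that holds its own kind, standing upright on the tray floor in front of the stock. Set the parts down rather than dropping or throwing them, and leave the steel setting ring and the dial gauge where they stand.

Things in the scene. Friction and masses are not known exactly. Their poses are not given: they have to be found in the camera images.
- reject_bush: the rejected sample: turned brass flanged bush standing on its flange: flange 50 mm diameter and 6 mm thick at the foot, above it a 36 mm diameter body, 40 mm tall overall, 20 mm bore; its top rim is painted red. Starts in the row on the paper. Origin at the centre of its underside, z up its axis. About 0.28 kg
- sample_bush: good sample: turned brass flanged bush standing on its flange: flange 50 mm diameter and 6 mm thick at the foot, above it a 36 mm diameter body, 40 mm tall overall, 20 mm bore, no paint. Starts in the row on the paper. Origin at the centre of its underside, z up its axis. About 0.28 kg
- sample_sleeve: good sample: plain silver sleeve (tube) standing on end, 38 mm diameter, 50 mm tall, 24 mm bore. Starts in the row on the paper. Origin at the centre of its underside, z up its axis. About 0.26 kg
- sample_hex: good sample: black hexagon coupling nut standing on end, 36 mm across flats, 44 mm tall, 23 mm bore with a bright chamfer. Starts in the row on the paper, at any yaw. Origin at the centre of its underside, z up its axis; its flats face own x and every 60 degrees from it. About 0.23 kg
- reject_box: empty red open box for rejects, fixed on the bench, 120 x 120 x 40 mm tall, walls and floor 3 mm thick. Origin at the centre of its underside, z up
- tray_bush: blue plastic tray of brass bushes, fixed on the bench, 140 (x) x 120 (y) x 26 mm tall, walls and floor 3 mm thick. Origin at the centre of its underside, z up; its far half (own +x) holds two brass bushes standing as stock that cannot be moved (nearest face 16 mm or more beyond the centre); its near half (own x from -67 to +16 mm) is free, about 26 mm on the -x side of the origin being the middle of the free floor
- tray_sleeve: yellow plastic tray of silver sleeves, fixed on the bench, 140 (x) x 120 (y) x 26 mm tall, walls and floor 3 mm thick. Origin at the centre of its underside, z up; its far half (own +x) holds two silver sleeves standing as stock that cannot be moved (nearest face 16 mm or more beyond the centre); its near half (own x from -67 to +16 mm) is free, about 26 mm on the -x side of the origin being the middle of the free floor
- tray_hex: cream card tray of black hexagon nuts, fixed on the bench, 140 (x) x 120 (y) x 26 mm tall, walls and floor 3 mm thick. Origin at the centre of its underside, z up; its far half (own +x) holds two black hexagon nuts standing as stock that cannot be moved (nearest face 16 mm or more beyond the centre); its near half (own x from -67 to +16 mm) is free, about 26 mm on the -x side of the origin being the middle of the free floor
- setting_ring: the gauge's steel setting ring, lying flat among the samples, to be left alone: 50 mm diameter, 18 mm tall, 25 mm bore. Origin at the centre of its underside
- dial_gauge: digital dial gauge on a small stand, loose on the bench left of the samples, to be left alone: base 85 x 55 mm, 172 mm tall. Origin at the centre of its underside
There are look-alikes about, which are no part of the job. What is shaped like the sample_sleeve but green or purple is not meant.

How it is judged:
By the outcome, as a careful person would: the job done as asked, in the order asked, and still so for the second after the job is handed in, with the robot touching nothing.
It also fails if it takes over 88 s, if anything falls off the work surface, if the arm or the gripper's body presses on something with over 40 N, if the wrist force passes 120 N, or if a joint passes its speed limit or range.

## Working session

There is one attempt and no reset: what is moved stays moved. The work goes in short steps, Python scripts to look and compute and a tool call to move; the robot and the scene stay as the last step left them, time stands still between calls to the robot, and variables do not carry over. Pictures are saved under pics/ and viewed, at most 14 in all, crops included, and the job is handed in when it is done.

Besides the shell and the picture viewer there is one more tool, called after ">>>" as name(argument=value, ...), one argument or row to a line, values as JSON. drive_tool: Moves the arm, as the interface text tells. Its arguments: {"type":"object","properties":{"moves":{"type":"array"},"claw":{"type":"number"},"squeeze":{"type":"number"}},"required":["moves"]}

```bash
mkdir -p pics; cat > h.py <<'E'
import numpy as np,cv2
from bench import arm,vision,job
def snap(c,fn=None):
    p,d=vision.read_camera(c)
    if fn: cv2.imwrite('pics/'+fn,cv2.cvtColor(p,cv2.COLOR_RGB2BGR))
    return p,d
def pts(c,d):
    K=vision.calibration(c); M=np.array(K['camera_matrix']);R=np.array(K['R']);t=np.array(K['t'])
    v,u=np.mgrid[:d.shape[0],:d.shape[1]]
    X=np.stack([(u-M[0,2])/M[0,0]*d,(v-M[1,2])/M[1,1]*d,d],-1)
    return (X-t)@R
E
python3 - <<'E'
from h import *
np.set_printoptions(precision=3,suppress=True)
names=['reject_bush','sample_bush','sample_sleeve','sample_hex','reject_box','tray_bush','tray_sleeve','tray_hex','setting_ring','dial_gauge']
for c in ['scene','side']:
    p,d=snap(c,c+'0.png'); X=pts(c,d); np.save(c+'X.npy',X)
    for n in names:
        if c=='side' and n in('setting_ring','dial_gauge'): continue
        for r in vision.spot_in(n,c)[:4]:
            u,v=np.round(r['uv']).astype(int); print(c,n,round(r['score'],2),(u,v),X[v,u])
o=arm.get_obs(); print(o['clock'],o['tool_pos'],o['tool_rot'],o['grip_width'])
for c in ['scene','side']:print(vision.calibration(c))
print(vision.calibration('wrist'))
E
```

```text
scene reject_bush 0.69 (np.int64(269), np.int64(197)) [0.461 0.01  0.046]
scene sample_bush 0.83 (np.int64(216), np.int64(163)) [ 0.467 -0.185  0.025]
scene sample_bush 0.47 (np.int64(197), np.int64(221)) [ 0.62  -0.093  0.007]
scene sample_sleeve 0.9 (np.int64(370), np.int64(243)) [0.399 0.282 0.053]
scene sample_sleeve 0.81 (np.int64(398), np.int64(237)) [0.338 0.319 0.047]
scene sample_sleeve 0.62 (np.int64(349), np.int64(269)) [0.485 0.289 0.051]
scene sample_sleeve 0.56 (np.int64(332), np.int64(246)) [0.465 0.221 0.051]
scene sample_hex 0.77 (np.int64(299), np.int64(214)) [0.449 0.102 0.048]
scene sample_hex 0.62 (np.int64(215), np.int64(160)) [ 0.466 -0.188  0.035]
scene reject_box 0.86 (np.int64(291), np.int64(302)) [0.62  0.233 0.006]
scene tray_bush 0.9 (np.int64(235), np.int64(271)) [ 0.651  0.078 -0.   ]
scene tray_sleeve 0.63 (np.int64(147), np.int64(197)) [ 0.66  -0.247  0.007]
scene tray_hex 0.58 (np.int64(200), np.int64(223)) [ 0.618 -0.085  0.003]
scene setting_ring 0.57 (np.int64(240), np.int64(182)) [ 0.456 -0.106  0.002]
scene dial_gauge 0.67 (np.int64(382), np.int
[... 1278 characters left out ...]
  0.729, -0.013],
       [ 0.609,  0.562, -0.56 ],
       [-0.401, -0.392, -0.828]]), 't': array([ 0.271, -0.299,  1.521])}
{'camera_matrix': array([[421.313,   0.   , 275.904],
       [  0.   , 421.313, 214.649],
       [  0.   ,   0.   ,   1.   ]]), 'R': array([[-0.968, -0.252,  0.011],
       [-0.2  ,  0.739, -0.643],
       [ 0.154, -0.625, -0.766]]), 't': array([0.473, 0.061, 0.868])}
{'camera_matrix': array([[325.192,   0.   , 282.662],
       [  0.   , 325.192, 210.472],
       [  0.   ,   0.   ,   1.   ]]), 'T_tool_cam': array([[ 0.001, -0.967, -0.255,  0.071],
       [ 1.   ,  0.   ,  0.001, -0.002],
       [-0.001, -0.255,  0.967, -0.166],
       [ 0.   ,  0.   ,  0.   ,  1.   ]])}
```

View pics/scene0.png

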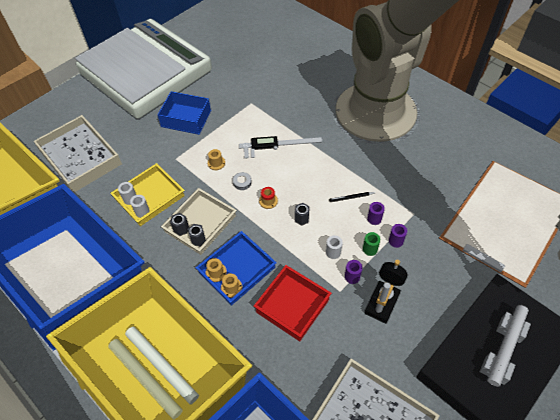

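View pics/side0.png

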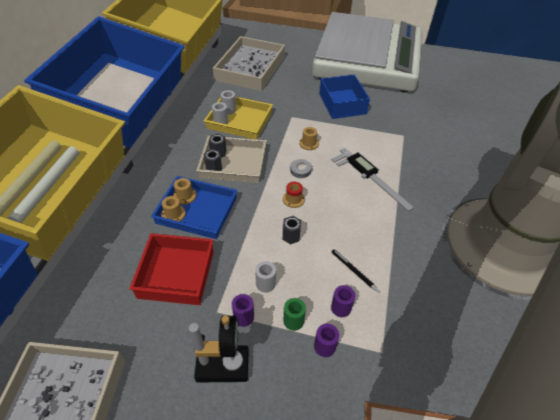

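The scene view shows the row: plain bush (216,158), ring (241,181), red-rimmed bush (268,197), hex (302,213), silver sleeve (334,246). Purple and green decoys stand around it and the gauge is at (385,290). The trays are hex (198,220), sleeve (148,193) and bush (235,265), and the red box is at (291,302). The side view agrees.

```bash
cat > m.py <<'E'
from h import *
np.set_printoptions(precision=4,suppress=True)
G={'bush':(.46,-.187,.040),'ring':(.456,-.09,.018),'reject':(.455,.01,.04),'hex':(.445,.105,.044),'sleeve':(.46,.227,.05)}
C={c:np.load(c+'X.npy') for c in('scene','side')}
for n,(x,y,h) in G.items():
    for c,X in C.items():
        P=X[(np.hypot(X[...,0]-x,X[...,1]-y)<.042)]
        z=P[:,2]; Z=P[z>.01]
        top=np.percentile(Z[:,2],90); T=P[(abs(z-h)<.007)]
        for _ in range(4):
            T=P[(abs(z-h)<.006)&(np.hypot(*(P[:,:2]-np.median(T[:,:2],0)).T)<.027)]
        (cx,cy),w,a=cv2.minAreaRect((T[:,:2]*1000).astype(np.float32))
        print(n,c,'top',round(top,4),'cen',T[:,:2].mean(0),'rect',cx,cy,w,len(T))
B={'box':(.625,.235,.04),'tbush':(.66,.075,.026),'thex':(.65,-.09,.026),'tsl':(.68,-.25,.026)}
for n,(x,y,h) in B.items():
    for c,X in C.items():
        P=X[(np.hypot(X[...,0]-x,X[...,1]-y)<.105)]; z=P[:,2]
        m=(abs(z-h)<.006); q=(P[m][:,:2]*1000).astype(np.float32)
        im=np.zeros((250,250),np.uint8); ij=np.round(q-np.array([x*1000-125,y*1000-125])).astype(int); im[ij[:,1],ij[:,0]]=255
        im=cv2.morphologyEx(im,cv2.MORPH_CLOSE,np.ones((7,7)))
        k,l,s,_=cv2.connectedComponentsWithStats(im); b=1+np.argmax(s[1:,4]) 
        r=cv2.minAreaRect(np.argwhere(l==b)[:,::-1].astype(np.float32))
        fl=P[(abs(z)<.008)]
        print(n,c,'c',r[0][0]+x*1000-125,r[0][1]+y*1000-125,r[1],r[2],'medz wall',np.median(z[m]))
E
python3 m.py
```

```text
bush scene top 0.0431 cen [ 0.4574 -0.2011] rect 456.3140563964844 -201.952880859375 (40.04175567626953, 33.5509147644043) 108
bush side top 0.0416 cen [ 0.4574 -0.1982] rect 457.13543701171875 -199.47430419921875 (35.70856857299805, 33.96902847290039) 122
ring scene top 0.0222 cen [ 0.4621 -0.0922] rect 459.4779968261719 -95.171142578125 (42.215633392333984, 44.68512725830078) 146
ring side top 0.0202 cen [ 0.453  -0.0857] rect 454.0176086425781 -91.02816772460938 (43.08714294433594, 37.846988677978516) 154
reject scene top 0.0434 cen [ 0.4524 -0.0057] rect 451.8124694824219 -6.056995391845703 (37.446128845214844, 35.55658721923828) 127
reject side top 0.0422 cen [ 0.451  -0.0034] rect 451.05865478515625 -5.748907089233398 (34.97182846069336, 37.88652420043945) 171
hex scene top 0.0476 cen [0.4346 0.0958] rect 433.8977966308594 94.56037139892578 (38.318572998046875, 34.87070846557617) 170
hex side top 0.0463 cen [0.4327 0.0985] rect 433.48138427734375 96.47657775878906 (37.19359588623047, 39.99055862426758) 260
sleeve scene top 0.0525 cen [0.4548 0.2177] rect 454.18927001953125 216.
[... 581 characters left out ...]
677975296750322
tbush side c 647.2508239746094 80.70477294921875 (127.55076599121094, 147.39520263671875) 87.24089050292969 medz wall 0.026349693153995823
thex scene c 625.4454040527344 -85.34060668945312 (134.93914794921875, 129.91693115234375) 7.594642639160156 medz wall 0.02668329931786724
thex side c 656.2005615234375 -48.429443359375 (89.69892120361328, 170.6360626220703) 53.7651252746582 medz wall 0.026239202309621873
tsl scene c 661.7496032714844 -246.8799591064453 (129.306884765625, 133.2941436767578) 85.42607879638672 medz wall 0.026714177958732176
tsl side c 673.6753997802734 -188.32598876953125 (47.95757293701172, 139.1931915283203) 66.57130432128906 medz wall 0.026033004580158125
```

```bash
cat > plan.py <<'E'
import sys; from h import *
x,y,z,psi=map(float,sys.argv[1:5]); psi=np.radians(psi)
o=arm.get_obs(); p=np.array(o['tool_pos']); from scipy.spatial.transform import Rotation as R
q=o['tool_rot']; M=R.from_quat([q[1],q[2],q[3],q[0]]).as_matrix()
s=np.arctan2(M[1,1],M[0,1]); D=(psi-s+np.pi)%(2*np.pi)-np.pi
d=np.array([x,y,z])-p; n=int(max(np.ceil(np.linalg.norm(d)/.041),np.ceil(abs(D)/.12),1))
if len(sys.argv)>5:n=int(sys.argv[5])
print('t',o['clock'],'p',np.round(p,4),'psi',round(np.degrees(s),2),'tilt',np.round(M[:,2],3),'n',n,'w',round(o['grip_width'],4))
for i in range(n):
    a=s+D*i/n; e=d/n*100
    print([[round(float(-np.sin(a)*e[0]+np.cos(a)*e[1]),2),round(float(np.cos(a)*e[0]+np.sin(a)*e[1]),2),round(float(-e[2]),2)],round(float(-D/n),3)])
E
python3 plan.py .4515 -.005 .2 90
```

```text
t 1.0 p [0.2856 0.6664 0.2186] psi 66.81 tilt [ 0. -0. -1.] n 17 w 0.0928
[[-2.45, -3.25, 0.11], -0.024]
[[-2.37, -3.3, 0.11], -0.024]
[[-2.3, -3.36, 0.11], -0.024]
[[-2.21, -3.41, 0.11], -0.024]
[[-2.13, -3.46, 0.11], -0.024]
[[-2.05, -3.51, 0.11], -0.024]
[[-1.97, -3.56, 0.11], -0.024]
[[-1.88, -3.61, 0.11], -0.024]
[[-1.79, -3.65, 0.11], -0.024]
[[-1.71, -3.69, 0.11], -0.024]
[[-1.62, -3.73, 0.11], -0.024]
[[-1.53, -3.77, 0.11], -0.024]
[[-1.44, -3.81, 0.11], -0.024]
[[-1.35, -3.84, 0.11], -0.024]
[[-1.26, -3.87, 0.11], -0.024]
[[-1.16, -3.9, 0.11], -0.024]
[[-1.07, -3.92, 0.11], -0.024]
```

>>> drive_tool(
  moves=[
    [[-2.45,-3.25,0],-0.024],
    [[-2.4,-3.3,0],-0.024],
    [[-2.3,-3.35,0],-0.024],
    [[-2.2,-3.4,0],-0.024],
    [[-2.1,-3.45,0],-0.024],
  ],
  claw=0.65,
  squeeze=25,
)

```text
clock: 1.42
tool_pos: [0.3345, 0.4675, 0.2187]
tool_rot: [0.0, 0.141, 0.99, 0.0]
contact_force: [0.3, 0.2, 0.0]
grip_width: 0.0644
finger_force: 0.0
```

>>> drive_tool(
  moves=[
    [[-2.05,-3.5,0],-0.024],
    [[-1.95,-3.55,0],-0.024],
    [[-1.9,-3.6,0],-0.024],
    [[-1.8,-3.65,0],-0.024],
    [[-1.7,-3.7,0],-0.024],
  ],
)

```text
clock: 1.83
tool_pos: [0.3838, 0.2704, 0.2189]
tool_rot: [0.0, 0.082, 0.997, 0.0]
contact_force: [0.9, 0.4, 1.0]
grip_width: 0.0605
finger_force: 0.0
```

>>> drive_tool(
  moves=[
    [[-1.6,-3.75,0],-0.024],
    [[-1.55,-3.75,0.1],-0.024],
    [[-1.45,-3.8,0.1],-0.024],
    [[-1.35,-3.85,0.1],-0.024],
    [[-1.25,-3.85,0.1],-0.024],
  ],
)

```text
clock: 2.25
tool_pos: [0.4332, 0.0731, 0.215]
tool_rot: [0.001, 0.022, 1.0, 0.0]
contact_force: [0.8, 0.7, 0.1]
grip_width: 0.0605
finger_force: 0.0
```

>>> drive_tool(
  moves=[
    [[-1.15,-3.9,0.1],-0.024],
    [[-1.05,-3.9,0.1],-0.024],
    [[0,0,0],0],
  ],
)

```text
clock: 2.5
tool_pos: [0.4535, -0.0114, 0.2129]
tool_rot: [0.001, 0.003, 1.0, -0.001]
contact_force: [-0.3, -0.4, 0.1]
grip_width: 0.0602
finger_force: 0.0
```

```bash
cat > w.py <<'E'
# wrist fisheye picture -> world grid: rectified top-down view at height z
import sys; from h import *
from scipy.spatial.transform import Rotation as R
def wcam():
    o=arm.get_obs(); p,d=vision.read_camera('wrist'); K=vision.calibration('wrist'); M=np.array(K['camera_matrix'])
    q=o['tool_rot']; T=np.eye(4); T[:3,:3]=R.from_quat([q[1],q[2],q[3],q[0]]).as_matrix(); T[:3,3]=o['tool_pos']
    return p,d,M,T@np.array(K['T_tool_cam'])
def cloud(d,M,W):
    v,u=np.mgrid[:d.shape[0],:d.shape[1]]; a=(u-M[0,2])/M[0,0]; b=(v-M[1,2])/M[1,1]; th=np.hypot(a,b)+1e-9
    k=np.tan(np.minimum(th,1.5))/th; X=np.stack([a*k*d,b*k*d,d],-1); return X@W[:3,:3].T+W[:3,3]
def ortho(p,M,W,x0,x1,y0,y1,z,s=.001):
    # image: row = x decreasing downwards, col = y decreasing to the right
    xs=np.arange(x1,x0,-s); ys=np.arange(y1,y0,-s); X,Y=np.meshgrid(xs,ys,indexing='ij')
    P=np.stack([X,Y,np.full_like(X,z)],-1)-W[:3,3]; C=P@W[:3,:3]
    r=np.hypot(C[...,0],C[...,1]); th=np.arctan2(r,C[...,2]); k=th/np.maximum(r,1e-9)
    return cv2.remap(p,(C[...,0]*k*M[0,0]+M[0,2]).astype(np.float32),(C[...,1]*k*M[1,1]+M[1,2]).astype(np.float32),cv2.INTER_LINEAR)
E
python3 plan.py .4515 -.005 .2 90; python3 - <<'E'
from w import *
p,d,M,W=wcam(); np.savez('w1.npz',p=p,d=d,M=M,W=W)
cv2.imwrite('pics/w1.png',p[...,::-1])
a=ortho(p,M,W,.38,.52,-.07,.13,.042,.0005)
cv2.imwrite('pics/w1o.png',cv2.resize(a[...,::-1],None,fx=1.9,fy=1.9))
X=cloud(d,M,W)
for n,(x,y,h) in {'reject':(.4515,-.005,.04),'hex':(.434,.0965,.044),'ring':(.456,-.093,.018)}.items():
    m=(np.hypot(X[...,0]-x,X[...,1]-y)<.03)&(X[...,2]>.008); q=X[m]; t=q[abs(q[:,2]-h)<.006]
    print(n,len(q),np.percentile(q[:,2],90),t[:,:2].mean(0),(t[:,:2].max(0)+t[:,:2].min(0))/2,np.ptp(t[:,:2],axis=0))
E
```

```text
t 2.5 p [ 0.4535 -0.0114  0.2129] psi 89.71 tilt [ 0.001 -0.002 -1.   ] n 1 w 0.0602
[[0.21, 0.64, 1.29], -0.005]
reject 18174 0.33911769117894847 [ 0.44991533 -0.00780208] [ 0.45017536 -0.00801064] [0.03619176 0.03520174]
hex 1299 0.04574979159072351 [0.43159415 0.09297121] [0.43181878 0.09363013] [0.03844404 0.04061775]
ring 5011 0.3404069973508803 [ 0.45411159 -0.09828157] [ 0.455108   -0.09902806] [0.04997422 0.04776803]
```

View pics/w1.png

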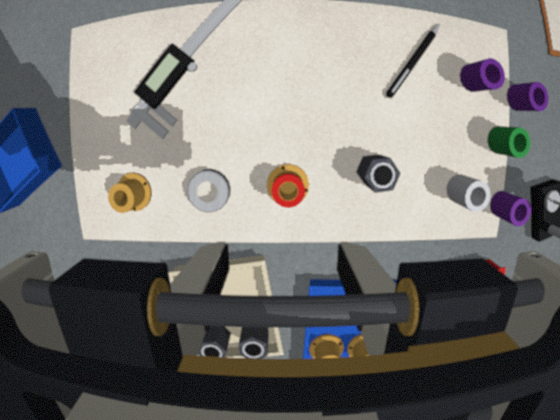

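View pics/w1o.png

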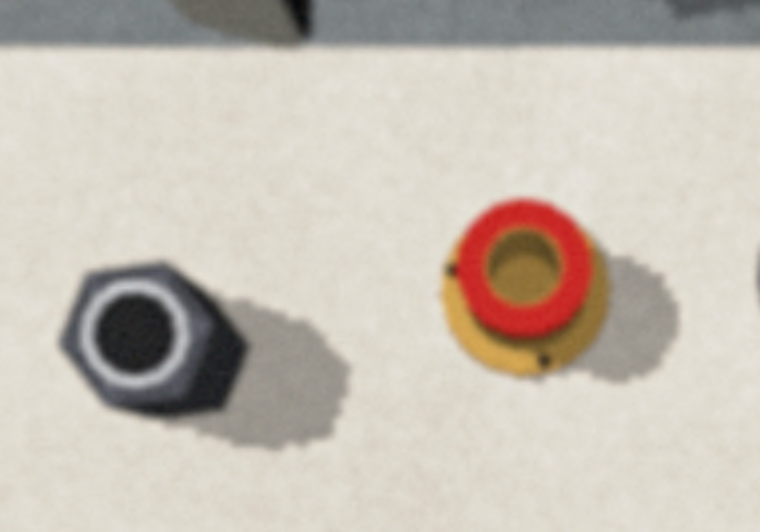

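The wrist view shows the red-rimmed bush at (289,188), ring at (208,190), hex at (379,173), plain bush at (129,193) and sleeve at (469,193). The rectified view puts the reject at about (.450,-.007) and the hex flats at about 6.5° mod 60, so I'll close on it at 66.5°.

```bash
python3 plan.py .4503 -.007 .013 90
```

```text
t 2.55 p [ 0.453  -0.0079  0.2128] psi 89.74 tilt [ 0.001 -0.001 -1.   ] n 5 w 0.0604
[[0.05, 0.02, 4.0], -0.001]
[[0.05, 0.02, 4.0], -0.001]
[[0.05, 0.02, 4.0], -0.001]
[[0.05, 0.02, 4.0], -0.001]
[[0.05, 0.02, 4.0], -0.001]
```

>>> drive_tool(
  moves=[
    [[0.15,0.1,4.1],0],
    [[0.1,0,4.1],0],
    [[0,0,4.1],0],
    [[0,0,4.0],0],
    [[0,0,2.0],0],
  ],
)

```text
clock: 2.97
tool_pos: [0.4488, -0.0011, 0.0264]
tool_rot: [-0.001, -0.002, 1.0, 0.0]
contact_force: [-0.2, 0.6, 0.6]
grip_width: 0.0605
finger_force: 0.0
```

>>> drive_tool(
  moves=[
    [[0,0,1.3],0],
    [[0,0,0.3],0],
    [[0,0,0],0],
  ],
)

```text
clock: 3.22
tool_pos: [0.4494, -0.0016, 0.013]
tool_rot: [-0.001, -0.002, 1.0, 0.0]
contact_force: [-0.8, 0.1, 0.4]
grip_width: 0.0601
finger_force: 0.0
```

>>> drive_tool(
  moves=[
    [[-0.1,-0.45,0],0],
    [[0,0,0],0],
    [[0,0,0],0],
  ],
)

```text
clock: 3.47
tool_pos: [0.4516, -0.0074, 0.0148]
tool_rot: [0.001, -0.001, 1.0, 0.0]
contact_force: [0.0, 0.6, 0.3]
grip_width: 0.0602
finger_force: 0.0
```

>>> drive_tool(
  moves=[
    [[0,0,0],0],
    [[0,0,0],0],
    [[0,0,0],0],
    [[0,0,0],0],
    [[0,0,0],0],
  ],
  claw=0.2,
  squeeze=25,
)

```text
clock: 3.88
tool_pos: [0.451, -0.0071, 0.0138]
tool_rot: [0.0, -0.002, 1.0, 0.0]
contact_force: [-0.1, 1.1, 5.2]
grip_width: 0.0356
finger_force: 25.0
```

>>> drive_tool(
  moves=[
    [[0,0,-2.0],0],
    [[0,0,-4.0],0],
    [[0,0,-4.0],0],
    [[-2.1,3.0,-1.0],0],
    [[-2.2,3.1,0],0],
  ],
)

```text
clock: 4.3
tool_pos: [0.4944, 0.0526, 0.1271]
tool_rot: [0.002, 0.001, 1.0, 0.0]
contact_force: [0.7, 0.7, -3.1]
grip_width: 0.0353
finger_force: 25.0
```

>>> drive_tool(
  moves=[
    [[-2.2,3.1,0],0],
    [[-2.2,3.1,0],0],
    [[-2.2,3.1,0],0],
    [[-2.2,3.1,0],0],
    [[-2.2,3.1,0],0],
  ],
)

```text
clock: 4.72
tool_pos: [0.6033, 0.2107, 0.1231]
tool_rot: [-0.001, -0.002, 1.0, -0.0]
contact_force: [1.1, -0.7, -3.4]
grip_width: 0.0357
finger_force: 25.0
```

>>> drive_tool(
  moves=[
    [[-2.1,3.0,0],0],
    [[0,0,0],0],
    [[0,0,0],0],
    [[0,0,0],0],
  ],
)

```text
clock: 5.05
tool_pos: [0.623, 0.2384, 0.1226]
tool_rot: [-0.001, -0.002, 1.0, -0.001]
contact_force: [-0.3, 0.2, -4.2]
grip_width: 0.0355
finger_force: 25.0
```

```bash
python3 plan.py .625 .241 .018 90
```

```text
t 5.05 p [0.623  0.2384 0.1226] psi 90.19 tilt [-0.002 -0.002 -1.   ] n 3 w 0.0355
[[-0.07, 0.09, 3.49], 0.001]
[[-0.07, 0.09, 3.49], 0.001]
[[-0.07, 0.09, 3.49], 0.001]
```

>>> drive_tool(
  moves=[
    [[0,0,4.0],0],
    [[0,0,4.0],0],
    [[0,0,1.5],0],
    [[0,0,0.6],0],
    [[0,0,0.3],0],
  ],
)

```text
clock: 5.47
tool_pos: [0.6232, 0.2376, 0.0186]
tool_rot: [-0.001, -0.001, 1.0, -0.001]
contact_force: [0.3, -0.9, -2.2]
grip_width: 0.0358
finger_force: 25.0
```

>>> drive_tool(
  moves=[
    [[0,0,0.1],0],
    [[0,0,0],0],
  ],
)

```text
clock: 5.63
tool_pos: [0.6248, 0.2391, 0.0199]
tool_rot: [0.001, -0.001, 1.0, 0.0]
contact_force: [0.7, -0.6, -2.9]
grip_width: 0.0357
finger_force: 25.0
```

>>> drive_tool(
  moves=[
    [[0,0,0.15],0],
    [[0,0,0],0],
  ],
)

```text
clock: 5.8
tool_pos: [0.6247, 0.2395, 0.0183]
tool_rot: [0.001, -0.002, 1.0, 0.0]
contact_force: [0.1, -0.6, -2.9]
grip_width: 0.0359
finger_force: 25.0
```

>>> drive_tool(
  moves=[
    [[0,0,0.15],0],
    [[0,0,0],0],
  ],
)

```text
clock: 5.97
tool_pos: [0.6247, 0.2396, 0.0169]
tool_rot: [0.001, -0.002, 1.0, 0.0]
contact_force: [-0.3, -0.6, 5.0]
grip_width: 0.0353
finger_force: 25.0
```

Contact. I'll release and rise, then go to the hex (closing axis at 66.5°).

>>> drive_tool(
  moves=[
    [[0,0,0],0],
    [[0,0,0],0],
    [[0,0,0],0],
    [[0,0,0],0],
  ],
  claw=0.65,
)

```text
clock: 6.3
tool_pos: [0.6242, 0.2395, 0.0158]
tool_rot: [0.0, -0.002, 1.0, 0.0]
contact_force: [-0.4, -0.3, 0.0]
grip_width: 0.0574
finger_force: 0.0
```

>>> drive_tool(
  moves=[
    [[0,0,-3.0],0],
    [[0,0,-4.0],0],
    [[0,0,-4.0],0],
    [[0,0,-3.0],0],
    [[0,0,0],0],
  ],
)

```text
clock: 6.72
tool_pos: [0.6272, 0.2405, 0.1623]
tool_rot: [0.004, -0.001, 1.0, 0.002]
contact_force: [1.1, 0.9, -0.4]
grip_width: 0.0605
finger_force: 0.0
```

```bash
python3 plan.py .433 .0955 .15 66.5; python3 - <<'E'
from h import *
p,d=snap('side','side1.png'); X=pts('side',d)
cv2.imwrite('pics/s1.png',cv2.resize(p[120:320,120:380,::-1],None,fx=3,fy=3))
m=(np.hypot(X[...,0]-.625,X[...,1]-.24)<.05)&(X[...,2]>.012)&(X[...,2]<.06);print(m.sum(),X[m].mean(0),np.percentile(X[m][:,2],95))
E
```

```text
t 6.7167 p [0.6272 0.2405 0.1623] psi 90.16 tilt [ 0.009  0.004 -1.   ] n 6 w 0.0605
[[3.24, -2.41, 0.21], 0.069]
[[3.07, -2.62, 0.21], 0.069]
[[2.88, -2.83, 0.21], 0.069]
[[2.68, -3.02, 0.21], 0.069]
[[2.47, -3.2, 0.21], 0.069]
[[2.24, -3.36, 0.21], 0.069]
438 [0.62220376 0.24421565 0.03517188] 0.045453326168278574
```

View pics/s1.png

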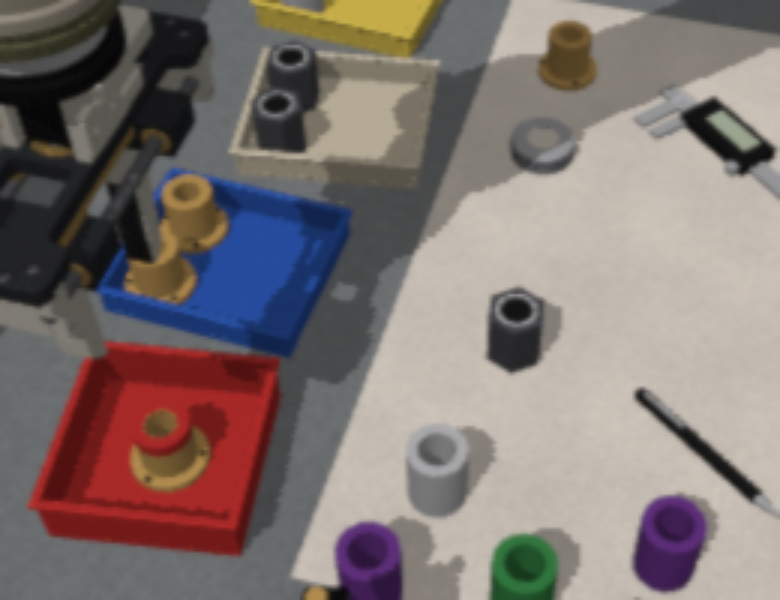

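The reject stands upright in the red box, at (165,455) in the crop. Next is the hex.

>>> drive_tool(
  moves=[
    [[3.2,-2.4,0.2],0.069],
    [[3.1,-2.6,0.2],0.069],
    [[2.9,-2.8,0.2],0.069],
    [[2.7,-3.0,0.2],0.069],
    [[2.5,-3.2,0.2],0.069],
  ],
)

```text
clock: 7.18
tool_pos: [0.4594, 0.1182, 0.1446]
tool_rot: [-0.001, 0.172, 0.985, -0.001]
contact_force: [0.5, -0.3, 0.3]
grip_width: 0.0606
finger_force: 0.0
```

>>> drive_tool(
  moves=[
    [[2.2,-3.4,0.2],0.069],
    [[0,0,0],0],
    [[0,0,0],0],
    [[0,0,0],0],
    [[0,0,0],0],
  ],
)

```text
clock: 7.6
tool_pos: [0.4308, 0.0957, 0.1433]
tool_rot: [0.0, 0.203, 0.979, 0.0]
contact_force: [0.4, -0.6, 0.4]
grip_width: 0.0602
finger_force: 0.0
```

```bash
python3 plan.py .433 .0955 .018 66.5;  python3 - <<'E'
from w import *
p,d,M,W=wcam(); X=cloud(d,M,W)
a=ortho(p,M,W,.39,.48,.05,.14,.044,.0005)
cv2.imwrite('pics/w2o.png',cv2.resize(a[...,::-1],None,fx=3,fy=3))
m=(np.hypot(X[...,0]-.433,X[...,1]-.0955)<.03)&(abs(X[...,2]-.044)<.006);t=X[m];print(t[:,:2].mean(0),(t[:,:2].max(0)+t[:,:2].min(0))/2)
E
```

```text
t 7.6 p [0.4308 0.0957 0.1433] psi 66.53 tilt [ 0.001  0.    -1.   ] n 4 w 0.0602
[[-0.05, 0.02, 3.13], 0.0]
[[-0.05, 0.02, 3.13], 0.0]
[[-0.05, 0.02, 3.13], 0.0]
[[-0.05, 0.02, 3.13], 0.0]
[0.43116721 0.09414083] [0.43190299 0.0940327 ]
```

View pics/w2o.png

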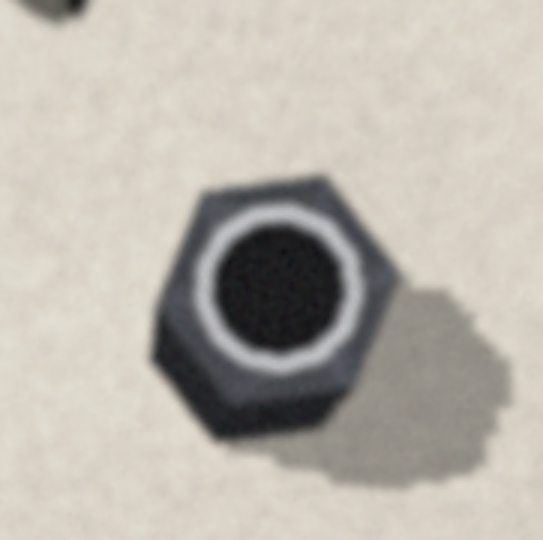

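The hex top is centred at (280,288), about (.432,.094), and a flat normal lies at 6.5°, so the alignment is right.

>>> drive_tool(
  moves=[
    [[-0.1,0,4.0],0],
    [[-0.1,-0.05,4.0],0],
    [[0,0,3.0],0],
    [[0,0,1.8],0],
    [[0,0,0],0],
  ],
)

```text
clock: 8.07
tool_pos: [0.4312, 0.094, 0.014]
tool_rot: [-0.005, 0.204, 0.979, -0.002]
contact_force: [0.6, 0.1, 0.3]
grip_width: 0.0607
finger_force: 0.0
```

>>> drive_tool(
  moves=[
    [[0,0,0],0],
    [[0,0,0],0],
    [[0,0,0],0],
    [[0,0,0],0],
    [[0,0,0],0],
  ],
  claw=0.2,
)

```text
clock: 8.48
tool_pos: [0.4337, 0.0943, 0.0186]
tool_rot: [0.0, 0.204, 0.979, 0.0]
contact_force: [-0.1, -0.4, 8.4]
grip_width: 0.036
finger_force: 24.9
```

```bash
python3 - <<'E'
from h import *
np.set_printoptions(precision=4,suppress=True)
for n,(x,y,a,h) in {'thex':(.635,-.088,7.6,.044),'tsl':(.667,-.25,-4.6,.05),'tbush':(.647,.079,-2.5,.04)}.items():
  for c in('scene','side'):
    X=np.load(c+'X.npy').reshape(-1,3)
    for deg in [a,-a]:
      r=np.radians(deg); L=(X[:,:2]-[x,y])@np.array([[np.cos(r),-np.sin(r)],[np.sin(r),np.cos(r)]])
      z=X[:,2]; m=(abs(z-.026)<.004)&(abs(L[:,0])<.095)&(abs(L[:,1])<.08); q=L[m]
      def ed(v,lo,hi):
        hh,e=np.histogram(v,bins=np.arange(lo,hi,.002)); k=np.argmax(hh); return round(e[k]*1000+1),hh[k]
      s=(abs(z-h)<.006)&(abs(L[:,0]-.04)<.05)&(abs(L[:,1])<.06); S=L[s]
      print(n,c,deg,'near',ed(q[:,0],-.095,-.03),'far',ed(q[:,0],.04,.095),'y-',ed(q[:,1],-.08,-.03),'y+',ed(q[:,1],.03,.08),'stock',S[S[:,1]>0].mean(0),S[S[:,1]<0].mean(0),S[:,0].min())
E
python3 plan.py .612 -.09 .15 90
```

```text
thex scene 7.6 near (-84, np.int64(37)) far (53, np.int64(34)) y- (-53, np.int64(41)) y+ (65, np.int64(37)) stock [0.0265 0.0348] [ 0.0269 -0.0206] 0.006296123096116903
thex scene -7.6 near (-82, np.int64(12)) far (43, np.int64(13)) y- (-71, np.int64(15)) y+ (57, np.int64(16)) stock [0.0184 0.0357] [ 0.0314 -0.0154] -0.0035726940120058624
thex side 7.6 near (-86, np.int64(33)) far (53, np.int64(35)) y- (-51, np.int64(40)) y+ (69, np.int64(49)) stock [0.024  0.0384] [ 0.0255 -0.0174] 0.004746482516002142
thex side -7.6 near (-92, np.int64(10)) far (43, np.int64(9)) y- (-65, np.int64(15)) y+ (59, np.int64(24)) stock [0.0163 0.0359] [ 0.0285 -0.0143] -0.005485444213830797
tsl scene -4.6 near (-80, np.int64(31)) far (57, np.int64(28)) y- (-57, np.int64(36)) y+ (61, np.int64(37)) stock [0.0286 0.0325] [ 0.0302 -0.0236] 0.010321283286309386
tsl scene 4.6 near (-78, np.int64(18)) far (61, np.int64(15)) y- (-53, np.int64(14)) y+ (43, np.int64(15)) stock [0.0335 0.0275] [ 0.026  -0.0281] 0.006307233834726537
tsl side -4.6 near (-82, np.int64(26)) far (59, np.int64(17)) y- (-53, np.int64(32)) 
[... 558 characters left out ...]
91 -0.0313] 0.019620086007794916
tbush side -2.5 near (-70, np.int64(44)) far (69, np.int64(44)) y- (-57, np.int64(59)) y+ (63, np.int64(80)) stock [0.0399 0.031 ] [ 0.0401 -0.0247] 0.023071285584117005
tbush side 2.5 near (-68, np.int64(32)) far (67, np.int64(31)) y- (-57, np.int64(33)) y+ (63, np.int64(39)) stock [0.0425 0.0274] [ 0.0378 -0.0281] 0.021096090021271007
t 8.4833 p [0.4337 0.0943 0.0186] psi 66.48 tilt [ 0.  0. -1.] n 8 w 0.036
[[-2.96, -1.22, -1.64], -0.051]
[[-2.9, -1.37, -1.64], -0.051]
[[-2.82, -1.52, -1.64], -0.051]
[[-2.74, -1.66, -1.64], -0.051]
[[-2.65, -1.8, -1.64], -0.051]
[[-2.56, -1.93, -1.64], -0.051]
[[-2.45, -2.06, -1.64], -0.051]
[[-2.34, -2.19, -1.64], -0.051]
```

>>> drive_tool(
  moves=[
    [[0,0,-2.0],0],
    [[0,0,-4.0],0],
    [[0,0,-4.0],0],
    [[0,0,0],0],
    [[0,0,0],0],
  ],
)

```text
clock: 8.9
tool_pos: [0.4342, 0.0945, 0.1198]
tool_rot: [0.001, 0.204, 0.979, 0.001]
contact_force: [-0.4, -0.5, -3.0]
grip_width: 0.036
finger_force: 24.9
```

```bash
python3 plan.py .5925 -.086 .12 97
```

```text
t 8.9 p [0.4342 0.0945 0.1198] psi 66.48 tilt [ 0.003  0.001 -1.   ] n 6 w 0.036
[[-3.62, -1.7, -0.0], -0.089]
[[-3.45, -2.02, -0.0], -0.089]
[[-3.26, -2.32, -0.0], -0.089]
[[-3.04, -2.6, -0.0], -0.089]
[[-2.8, -2.86, -0.0], -0.089]
[[-2.54, -3.09, -0.0], -0.089]
```

>>> drive_tool(
  moves=[
    [[-3.6,-1.7,0],-0.089],
    [[-3.45,-2.0,0],-0.089],
    [[-3.25,-2.3,0],-0.089],
    [[-3.05,-2.6,0],-0.089],
    [[-2.8,-2.85,0],-0.089],
  ],
)

```text
clock: 9.32
tool_pos: [0.565, -0.0573, 0.1156]
tool_rot: [-0.002, -0.02, 1.0, -0.0]
contact_force: [0.5, 0.6, -2.1]
grip_width: 0.036
finger_force: 24.9
```

>>> drive_tool(
  moves=[
    [[-2.55,-3.1,0],-0.089],
    [[0,0,0],0],
    [[0,0,0],0],
    [[0,0,0],0],
    [[0,0,0],0],
  ],
)

```text
clock: 9.73
tool_pos: [0.5899, -0.0845, 0.116]
tool_rot: [-0.003, -0.062, 0.998, 0.0]
contact_force: [-0.3, 0.6, -2.7]
grip_width: 0.0356
finger_force: 24.9
```

```bash
python3 plan.py .5925 -.086 .022 97;python3 - <<'E'
from w import *
p,d,M,W=wcam()
a=ortho(p,M,W,.5,.72,-.19,.03,.026,.0005)
cv2.imwrite('pics/w3.png',a[...,::-1])
E
```

```text
t 9.7333 p [ 0.5899 -0.0845  0.116 ] psi 97.12 tilt [-0.005  0.    -1.   ] n 3 w 0.0356
[[-0.08, -0.06, 3.13], 0.001]
[[-0.08, -0.06, 3.13], 0.001]
[[-0.08, -0.06, 3.13], 0.001]
```

View pics/w3.png

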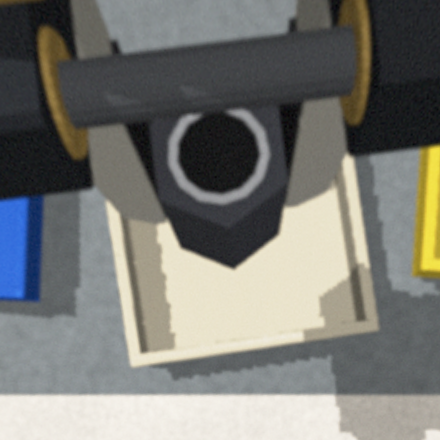

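The wrist view shows the nut held over the free half of the cream tray (near rim from (133,360) to (375,322)). That puts the target at about (.593,-.0875).

>>> drive_tool(
  moves=[
    [[-0.15,-0.15,3.5],0],
    [[-0.1,-0.1,3.0],0],
    [[0,0,1.8],0],
    [[0,0,0.4],0],
    [[0,0,0],0],
  ],
)

```text
clock: 10.2
tool_pos: [0.5927, -0.0868, 0.029]
tool_rot: [-0.003, -0.062, 0.998, 0.0]
contact_force: [-0.0, 0.7, -1.9]
grip_width: 0.0358
finger_force: 24.9
```

>>> drive_tool(
  moves=[
    [[0,0,0.2],0],
    [[0,0,0.1],0],
    [[0,0,0],0],
  ],
)

```text
clock: 10.45
tool_pos: [0.5944, -0.0881, 0.0282]
tool_rot: [-0.001, -0.062, 0.998, -0.0]
contact_force: [-0.0, -0.5, -2.5]
grip_width: 0.0357
finger_force: 24.9
```

>>> drive_tool(
  moves=[
    [[0,0,0.3],0],
    [[0,0,0.2],0],
    [[0,0,0],0],
  ],
)

```text
clock: 10.7
tool_pos: [0.5937, -0.0883, 0.0221]
tool_rot: [-0.001, -0.062, 0.998, -0.0]
contact_force: [0.8, 0.9, -2.9]
grip_width: 0.0353
finger_force: 24.9
```

>>> drive_tool(
  moves=[
    [[0,0,0.1],0],
    [[0,0,0],0],
  ],
)

```text
clock: 10.87
tool_pos: [0.5938, -0.0883, 0.0217]
tool_rot: [-0.001, -0.061, 0.998, -0.0]
contact_force: [-1.2, -0.2, 6.2]
grip_width: 0.036
finger_force: 24.9
```

>>> drive_tool(
  moves=[
    [[0,0,0.1],0],
    [[0,0,0],0],
  ],
)

```text
clock: 11.03
tool_pos: [0.5938, -0.0883, 0.0216]
tool_rot: [-0.001, -0.061, 0.998, -0.0]
contact_force: [-4.3, 0.2, 16.3]
grip_width: 0.0358
finger_force: 24.9
```

Seated. I'll release, rise and go to the plain bush.

>>> drive_tool(
  moves=[
    [[0,0,-0.1],0],
    [[0,0,0],0],
    [[0,0,0],0],
    [[0,0,0],0],
  ],
  claw=0.6,
)

```text
clock: 11.37
tool_pos: [0.5939, -0.0882, 0.021]
tool_rot: [-0.001, -0.062, 0.998, -0.0]
contact_force: [0.0, 0.3, -0.0]
grip_width: 0.0547
finger_force: 0.0
```

>>> drive_tool(
  moves=[
    [[0,0,-3.0],0],
    [[0,0,-4.0],0],
    [[0,0,-4.0],0],
    [[0,0,-3.0],0],
    [[0,0,0],0],
  ],
)

```text
clock: 11.78
tool_pos: [0.5971, -0.0885, 0.1669]
tool_rot: [0.003, -0.061, 0.998, -0.001]
contact_force: [0.5, 0.1, -0.1]
grip_width: 0.0557
finger_force: 0.0
```

```bash
python3 plan.py .457 -.201 .15 90
```

```text
t 11.7833 p [ 0.5971 -0.0885  0.1669] psi 97.03 tilt [ 0.006 -0.001 -1.   ] n 5 w 0.0557
[[3.06, -1.89, 0.34], 0.025]
[[3.01, -1.96, 0.34], 0.025]
[[2.96, -2.04, 0.34], 0.025]
[[2.91, -2.11, 0.34], 0.025]
[[2.86, -2.18, 0.34], 0.025]
```

>>> drive_tool(
  moves=[
    [[3.05,-1.9,0.3],0.025],
    [[3.0,-1.95,0.3],0.025],
    [[2.95,-2.05,0.3],0.025],
    [[2.9,-2.1,0.3],0.025],
    [[2.7,-2.2,0.3],0.025],
  ],
)

```text
clock: 12.2
tool_pos: [0.4541, -0.2013, 0.146]
tool_rot: [-0.002, 0.001, 1.0, -0.0]
contact_force: [0.2, -0.4, 0.2]
grip_width: 0.0558
finger_force: 0.0
```

>>> drive_tool(
  moves=[
    [[0,0,0],0],
    [[0,0,0],0],
    [[0,0,0],0],
    [[0,0,0],0],
  ],
)

```text
clock: 12.53
tool_pos: [0.4571, -0.1999, 0.1465]
tool_rot: [-0.001, 0.0, 1.0, -0.0]
contact_force: [0.5, 0.8, -0.3]
grip_width: 0.056
finger_force: 0.0
```

```bash
python3 - <<'E'
from w import *
p,d,M,W=wcam(); X=cloud(d,M,W)
m=(np.hypot(X[...,0]-.457,X[...,1]+.2)<.03)&(abs(X[...,2]-.04)<.006);t=X[m];print(len(t),t[:,:2].mean(0),(t[:,:2].max(0)+t[:,:2].min(0))/2)
E
python3 plan.py .456 -.2015 .014 90
```

```text
972 [ 0.45547107 -0.20291319] [ 0.45613916 -0.20283114]
t 12.5833 p [ 0.4571 -0.1998  0.1464] psi 90.01 tilt [-0.002 -0.    -1.   ] n 4 w 0.0561
[[0.03, -0.04, 3.31], 0.0]
[[0.03, -0.04, 3.31], 0.0]
[[0.03, -0.04, 3.31], 0.0]
[[0.03, -0.04, 3.31], 0.0]
```

>>> drive_tool(
  moves=[
    [[0.1,-0.2,4.0],0],
    [[0,0,4.0],0],
    [[0,0,3.5],0],
    [[0,0,1.5],0],
    [[0,0,0],0],
  ],
)

```text
clock: 13.0
tool_pos: [0.4539, -0.2011, 0.0132]
tool_rot: [-0.004, -0.0, 1.0, 0.001]
contact_force: [0.8, 0.2, 0.6]
grip_width: 0.0561
finger_force: 0.0
```

>>> drive_tool(
  moves=[
    [[0,0,0],0],
    [[0,0,0],0],
  ],
)

```text
clock: 13.17
tool_pos: [0.4553, -0.2025, 0.0173]
tool_rot: [-0.001, 0.0, 1.0, -0.0]
contact_force: [-1.0, 0.1, -0.7]
grip_width: 0.0558
finger_force: 0.0
```

>>> drive_tool(
  moves=[
    [[0,0,0.2],0],
    [[0,0,0],0],
    [[0,0,0],0],
    [[0,0,0],0],
    [[0,0,0],0],
  ],
  claw=0.2,
)

```text
clock: 13.58
tool_pos: [0.4549, -0.2028, 0.0154]
tool_rot: [-0.001, 0.001, 1.0, -0.0]
contact_force: [-1.0, 1.3, 8.8]
grip_width: 0.0355
finger_force: 25.0
```

>>> drive_tool(
  moves=[
    [[0,0,-2.0],0],
    [[0,0,-4.0],0],
    [[0,0,-4.0],0],
    [[0,0,0],0],
    [[0,0,0],0],
  ],
)

```text
clock: 14.0
tool_pos: [0.4558, -0.2033, 0.1167]
tool_rot: [0.001, 0.001, 1.0, -0.001]
contact_force: [0.4, 0.2, -3.0]
grip_width: 0.0356
finger_force: 25.0
```

```bash
python3 plan.py .621 .081 .12 88
```

```text
t 14.0 p [ 0.4558 -0.2033  0.1167] psi 89.87 tilt [ 0.002 -0.002 -1.   ] n 9 w 0.0356
[[-1.83, 3.16, -0.04], 0.004]
[[-1.82, 3.17, -0.04], 0.004]
[[-1.81, 3.18, -0.04], 0.004]
[[-1.79, 3.18, -0.04], 0.004]
[[-1.78, 3.19, -0.04], 0.004]
[[-1.77, 3.2, -0.04], 0.004]
[[-1.76, 3.2, -0.04], 0.004]
[[-1.75, 3.21, -0.04], 0.004]
[[-1.74, 3.21, -0.04], 0.004]
```

>>> drive_tool(
  moves=[
    [[-1.85,3.15,0],0.004],
    [[-1.8,3.2,0],0.004],
    [[-1.8,3.2,0],0.004],
    [[-1.8,3.2,0],0.004],
    [[-1.8,3.2,0],0.004],
  ],
)

```text
clock: 14.42
tool_pos: [0.5465, -0.0426, 0.1125]
tool_rot: [-0.003, 0.011, 1.0, -0.0]
contact_force: [0.6, -0.0, -2.8]
grip_width: 0.0354
finger_force: 25.0
```

>>> drive_tool(
  moves=[
    [[-1.8,3.2,0],0.004],
    [[-1.75,3.2,0],0.004],
    [[-1.75,3.2,0],0.004],
    [[-1.7,3.1,0],0],
    [[0,0,0],0],
  ],
)

```text
clock: 14.83
tool_pos: [0.6227, 0.0896, 0.1118]
tool_rot: [-0.001, 0.013, 1.0, 0.002]
contact_force: [1.0, 0.4, -2.3]
grip_width: 0.0354
finger_force: 25.0
```

>>> drive_tool(
  moves=[
    [[0,0,0],0],
    [[0,0,0],0],
    [[0,0,0],0],
  ],
)

```text
clock: 15.08
tool_pos: [0.6191, 0.0791, 0.1127]
tool_rot: [-0.003, 0.018, 1.0, -0.001]
contact_force: [-0.6, -0.4, -3.1]
grip_width: 0.0355
finger_force: 25.0
```

```bash
python3 plan.py .6205 .081 .022 88;python3 - <<'E'
from w import *
p,d,M,W=wcam()
a=ortho(p,M,W,.52,.74,-.04,.2,.026,.0005)
cv2.imwrite('pics/w4.png',a[...,::-1])
E
```

```text
t 15.0833 p [0.6191 0.0791 0.1127] psi 87.97 tilt [-0.005 -0.002 -1.   ] n 3 w 0.0355
[[-0.04, 0.06, 3.02], -0.0]
[[-0.04, 0.06, 3.02], -0.0]
[[-0.04, 0.06, 3.02], -0.0]
```

View pics/w4.png

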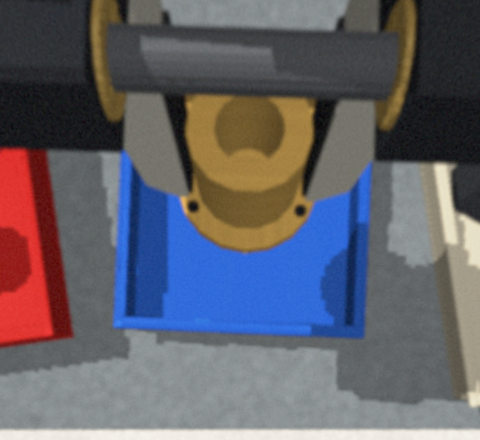

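The bush is held over the free half of the blue tray (near rim from (115,327) to (363,335)), so I'll lower it.

>>> drive_tool(
  moves=[
    [[-0.1,0.1,3.5],0],
    [[0,0,3.0],0],
    [[0,0,1.8],0],
    [[0,0,0.5],0],
    [[0,0,0],0],
  ],
)

```text
clock: 15.55
tool_pos: [0.62, 0.0805, 0.0246]
tool_rot: [-0.003, 0.018, 1.0, -0.001]
contact_force: [0.6, -0.6, -2.1]
grip_width: 0.0354
finger_force: 25.0
```

>>> drive_tool(
  moves=[
    [[0,0,0.3],0],
    [[0,0,0],0],
    [[0,0,0],0],
  ],
)

```text
clock: 15.8
tool_pos: [0.6218, 0.0817, 0.0241]
tool_rot: [-0.001, 0.017, 1.0, -0.0]
contact_force: [-0.5, -0.5, -2.1]
grip_width: 0.0358
finger_force: 25.0
```

>>> drive_tool(
  moves=[
    [[0,0,0.3],0],
    [[0,0,0.1],0],
    [[0,0,0],0],
  ],
)

```text
clock: 16.05
tool_pos: [0.6211, 0.0819, 0.019]
tool_rot: [-0.001, 0.017, 1.0, -0.0]
contact_force: [0.6, 0.3, -3.2]
grip_width: 0.0353
finger_force: 25.0
```

>>> drive_tool(
  moves=[
    [[0,0,0.1],0],
    [[0,0,0],0],
  ],
)

```text
clock: 16.22
tool_pos: [0.6212, 0.0819, 0.0185]
tool_rot: [-0.001, 0.017, 1.0, -0.0]
contact_force: [-0.9, -0.1, 4.3]
grip_width: 0.0358
finger_force: 25.0
```

>>> drive_tool(
  moves=[
    [[0,0,0.05],0],
    [[0,0,0],0],
  ],
)

```text
clock: 16.38
tool_pos: [0.6212, 0.0819, 0.0185]
tool_rot: [-0.001, 0.017, 1.0, -0.0]
contact_force: [-2.7, -0.5, 10.6]
grip_width: 0.0358
finger_force: 25.0
```

>>> drive_tool(
  moves=[
    [[0,0,-0.1],0],
    [[0,0,0],0],
    [[0,0,0],0],
    [[0,0,0],0],
  ],
  claw=0.6,
)

```text
clock: 16.72
tool_pos: [0.6212, 0.0819, 0.0183]
tool_rot: [-0.001, 0.017, 1.0, -0.0]
contact_force: [-0.4, -0.2, -0.8]
grip_width: 0.0546
finger_force: 0.0
```

>>> drive_tool(
  moves=[
    [[0,0,-3.0],0],
    [[0,0,-4.0],0],
    [[0,0,-4.0],0],
    [[0,0,-3.0],0],
    [[0,0,0],0],
  ],
)

```text
clock: 17.13
tool_pos: [0.6246, 0.0823, 0.1645]
tool_rot: [0.003, 0.017, 1.0, 0.001]
contact_force: [0.4, 0.6, -0.1]
grip_width: 0.0559
finger_force: 0.0
```

```bash
python3 plan.py .454 .218 .15 15
```

```text
t 17.1333 p [0.6246 0.0823 0.1645] psi 88.04 tilt [ 0.006  0.001 -1.   ] n 11 w 0.0559
[[1.59, 1.18, 0.13], 0.116]
[[1.72, 0.99, 0.13], 0.116]
[[1.82, 0.78, 0.13], 0.116]
[[1.9, 0.57, 0.13], 0.116]
[[1.95, 0.34, 0.13], 0.116]
[[1.98, 0.12, 0.13], 0.116]
[[1.98, -0.11, 0.13], 0.116]
[[1.95, -0.34, 0.13], 0.116]
[[1.9, -0.57, 0.13], 0.116]
[[1.82, -0.78, 0.13], 0.116]
[[1.72, -0.99, 0.13], 0.116]
```

>>> drive_tool(
  moves=[
    [[1.6,1.2,0],0.116],
    [[1.7,1.0,0],0.116],
    [[1.8,0.8,0],0.116],
    [[1.9,0.55,0],0.116],
    [[1.95,0.35,0],0.116],
  ],
)

```text
clock: 17.55
tool_pos: [0.5434, 0.1442, 0.1581]
tool_rot: [-0.001, 0.305, 0.952, -0.001]
contact_force: [0.6, -0.0, -0.0]
grip_width: 0.0557
finger_force: 0.0
```

>>> drive_tool(
  moves=[
    [[2.0,0.1,0],0.116],
    [[2.0,-0.1,0],0.116],
    [[1.95,-0.35,0],0.116],
    [[1.9,-0.55,0],0.116],
    [[1.8,-0.8,0],0.116],
  ],
)

```text
clock: 17.97
tool_pos: [0.4656, 0.2061, 0.1583]
tool_rot: [-0.001, 0.564, 0.825, -0.001]
contact_force: [0.7, -0.1, -0.3]
grip_width: 0.0559
finger_force: 0.0
```

>>> drive_tool(
  moves=[
    [[1.7,-1.0,0],0.116],
    [[0,0,0],0],
    [[0,0,0],0],
    [[0,0,0],0],
    [[0,0,0],0],
  ],
)

```text
clock: 18.38
tool_pos: [0.4518, 0.217, 0.1588]
tool_rot: [-0.001, 0.609, 0.793, -0.001]
contact_force: [-0.3, -0.7, -0.6]
grip_width: 0.0558
finger_force: 0.0
```

```bash
python3 - <<'E'
from w import *
p,d,M,W=wcam(); X=cloud(d,M,W)
m=(np.hypot(X[...,0]-.454,X[...,1]-.218)<.03)&(abs(X[...,2]-.05)<.006);t=X[m];print(len(t),t[:,:2].mean(0),(t[:,:2].max(0)+t[:,:2].min(0))/2,p[m].mean(0))
cv2.imwrite('pics/w5.png',p[...,::-1])
E
python3 plan.py .453 .217 .02 15
```

```text
959 [0.4527108  0.21654522] [0.45296483 0.21602617] [211.36600626 212.07194995 214.20959333]
t 18.4333 p [0.4518 0.2169 0.1588] psi 14.94 tilt [-0.003 -0.001 -1.   ] n 4 w 0.0554
[[-0.01, 0.03, 3.47], -0.0]
[[-0.01, 0.03, 3.47], -0.0]
[[-0.01, 0.03, 3.47], -0.0]
[[-0.01, 0.03, 3.47], -0.0]
```

View pics/w5.png

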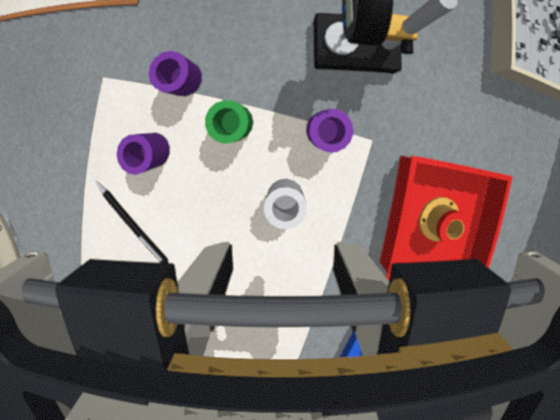

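The silver sleeve (285,206) sits between the fingers' lines, with the purple (331,130) and green (228,121) decoys clear of them.

>>> drive_tool(
  moves=[
    [[0,0.1,4.0],0],
    [[0,0,4.0],0],
    [[0,0,4.0],0],
    [[0,0,2.0],0],
    [[0,0,0],0],
  ],
)

```text
clock: 18.85
tool_pos: [0.4505, 0.216, 0.0151]
tool_rot: [-0.002, 0.61, 0.793, -0.004]
contact_force: [0.3, -0.4, -0.1]
grip_width: 0.0559
finger_force: 0.0
```

>>> drive_tool(
  moves=[
    [[0,0,0],0],
    [[0,0,0],0],
    [[0,0,0],0],
    [[0,0,0],0],
    [[0,0,0],0],
  ],
  claw=0.2,
)

```text
clock: 19.27
tool_pos: [0.4526, 0.2183, 0.0204]
tool_rot: [-0.0, 0.609, 0.793, 0.0]
contact_force: [1.5, -0.5, 8.6]
grip_width: 0.0378
finger_force: 25.0
```

>>> drive_tool(
  moves=[
    [[0,0,-2.0],0],
    [[0,0,-4.0],0],
    [[0,0,-4.0],0],
    [[0,0,0],0],
    [[0,0,0],0],
  ],
)

```text
clock: 19.68
tool_pos: [0.4524, 0.2191, 0.121]
tool_rot: [-0.0, 0.609, 0.793, 0.001]
contact_force: [-0.4, -0.9, -4.0]
grip_width: 0.0378
finger_force: 25.0
```

```bash
python3 plan.py .63 -.244 .13 85
```

```text
t 19.6833 p [0.4524 0.2191 0.121 ] psi 15.02 tilt [ 0.001  0.002 -1.   ] n 13 w 0.0378
[[-3.79, 0.4, -0.07], -0.094]
[[-3.81, 0.04, -0.07], -0.094]
[[-3.8, -0.32, -0.07], -0.094]
[[-3.75, -0.67, -0.07], -0.094]
[[-3.68, -1.02, -0.07], -0.094]
[[-3.56, -1.36, -0.07], -0.094]
[[-3.42, -1.69, -0.07], -0.094]
[[-3.25, -2.01, -0.07], -0.094]
[[-3.04, -2.3, -0.07], -0.094]
[[-2.81, -2.58, -0.07], -0.094]
[[-2.56, -2.83, -0.07], -0.094]
[[-2.28, -3.06, -0.07], -0.094]
[[-1.99, -3.26, -0.07], -0.094]
```

>>> drive_tool(
  moves=[
    [[-3.8,0.4,0],-0.094],
    [[-3.8,0,0],-0.094],
    [[-3.8,-0.3,-0.1],-0.094],
    [[-3.75,-0.7,-0.1],-0.094],
    [[-3.7,-1.0,-0.1],-0.094],
  ],
)

```text
clock: 20.1
tool_pos: [0.519, 0.0384, 0.1203]
tool_rot: [-0.002, 0.405, 0.914, -0.001]
contact_force: [1.4, 0.3, -3.1]
grip_width: 0.0377
finger_force: 25.0
```

>>> drive_tool(
  moves=[
    [[-3.55,-1.35,-0.1],-0.094],
    [[-3.4,-1.7,-0.1],-0.094],
    [[-3.25,-2.0,-0.1],-0.094],
    [[-3.05,-2.3,-0.1],-0.094],
    [[-2.8,-2.6,-0.1],-0.094],
  ],
)

```text
clock: 20.52
tool_pos: [0.5871, -0.1397, 0.125]
tool_rot: [-0.003, 0.181, 0.983, -0.0]
contact_force: [0.1, 0.8, -4.0]
grip_width: 0.0372
finger_force: 25.0
```

>>> drive_tool(
  moves=[
    [[-2.55,-2.85,0],-0.094],
    [[-2.3,-3.05,0],-0.094],
    [[-2.0,-3.25,0],-0.094],
    [[0,0,0],0],
    [[0,0,0],0],
  ],
)

```text
clock: 20.93
tool_pos: [0.6276, -0.2481, 0.1242]
tool_rot: [-0.003, 0.046, 0.999, 0.0]
contact_force: [-0.4, 0.7, -3.7]
grip_width: 0.0378
finger_force: 25.0
```

>>> drive_tool(
  moves=[
    [[0,0,0],0],
    [[0,0,0],0],
    [[0,0,0],0],
  ],
)

```text
clock: 21.18
tool_pos: [0.6285, -0.2433, 0.126]
tool_rot: [-0.002, 0.043, 0.999, 0.0]
contact_force: [0.8, 0.4, -2.2]
grip_width: 0.0375
finger_force: 25.0
```

```bash
python3 plan.py .63 -.244 .028 85;python3 - <<'E'
from w import *
p,d,M,W=wcam()
a=ortho(p,M,W,.53,.75,-.37,-.13,.026,.0005)
cv2.imwrite('pics/w6.png',a[...,::-1])
E
```

```text
t 21.1833 p [ 0.6285 -0.2433  0.126 ] psi 85.08 tilt [-0.004  0.    -1.   ] n 3 w 0.0375
[[-0.05, -0.02, 3.27], 0.0]
[[-0.05, -0.02, 3.27], 0.0]
[[-0.05, -0.02, 3.27], 0.0]
```

View pics/w6.png

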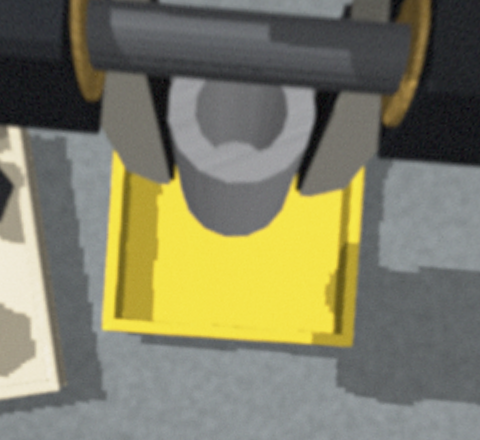

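The sleeve is held over the free half of the yellow tray (near rim from (103,330) to (352,346)). I'll lower it.

>>> drive_tool(
  moves=[
    [[0,-0.15,3.5],0],
    [[0,0,3.5],0],
    [[0,0,1.8],0],
    [[0,0,0.7],0],
    [[0,0,0.3],0],
  ],
)

```text
clock: 21.65
tool_pos: [0.628, -0.2457, 0.0274]
tool_rot: [-0.002, 0.043, 0.999, -0.0]
contact_force: [0.5, 0.4, -2.6]
grip_width: 0.0375
finger_force: 25.0
```

>>> drive_tool(
  moves=[
    [[0,0,0],0],
    [[0,0,0],0],
    [[0,0,0],0],
  ],
)

```text
clock: 21.9
tool_pos: [0.6294, -0.2471, 0.0302]
tool_rot: [-0.0, 0.044, 0.999, -0.001]
contact_force: [0.2, 0.1, -2.6]
grip_width: 0.0374
finger_force: 25.0
```

>>> drive_tool(
  moves=[
    [[0,0,0.3],0],
    [[0,0,0.2],0],
    [[0,0,0],0],
  ],
)

```text
clock: 22.15
tool_pos: [0.6283, -0.247, 0.0237]
tool_rot: [-0.001, 0.044, 0.999, -0.0]
contact_force: [-0.7, -0.0, -3.4]
grip_width: 0.0378
finger_force: 25.0
```

>>> drive_tool(
  moves=[
    [[0,0,0.1],0],
    [[0,0,0],0],
  ],
)

```text
clock: 22.32
tool_pos: [0.6283, -0.2469, 0.0234]
tool_rot: [-0.001, 0.044, 0.999, -0.0]
contact_force: [-3.0, 1.0, 5.7]
grip_width: 0.0375
finger_force: 25.0
```

>>> drive_tool(
  moves=[
    [[0,0,0.1],0],
    [[0,0,0],0],
  ],
)

```text
clock: 22.48
tool_pos: [0.6284, -0.2469, 0.0234]
tool_rot: [-0.001, 0.044, 0.999, -0.001]
contact_force: [-4.7, 2.7, 14.4]
grip_width: 0.0377
finger_force: 25.0
```

>>> drive_tool(
  moves=[
    [[0,0,-0.1],0],
    [[0,0,0],0],
    [[0,0,0],0],
    [[0,0,0],0],
  ],
  claw=0.6,
)

```text
clock: 22.82
tool_pos: [0.6285, -0.247, 0.0226]
tool_rot: [-0.001, 0.044, 0.999, -0.0]
contact_force: [-0.0, 0.1, -0.6]
grip_width: 0.0553
finger_force: 0.0
```

>>> drive_tool(
  moves=[
    [[0,0,-3.0],0],
    [[0,0,-4.0],0],
    [[0,0,-4.0],0],
    [[0,0,-4.0],0],
    [[0,0,-3.0],0],
  ],
)

```text
clock: 23.23
tool_pos: [0.6295, -0.247, 0.2058]
tool_rot: [-0.0, 0.044, 0.999, -0.001]
contact_force: [0.9, -0.2, 0.2]
grip_width: 0.056
finger_force: 0.0
```

>>> drive_tool(
  moves=[
    [[2.0,-3.0,-1.0],0],
    [[2.0,-3.0,0],0],
    [[2.0,-3.0,0],0],
    [[2.0,-3.0,0],0],
    [[0,0,0],0],
  ],
)

```text
clock: 23.65
tool_pos: [0.5326, -0.3668, 0.213]
tool_rot: [-0.003, 0.049, 0.999, -0.002]
contact_force: [-0.4, -1.2, 0.4]
grip_width: 0.056
finger_force: 0.0
```

```bash
python3 - <<'E'
from h import *
a,_=snap('scene'); b,_=snap('side')
im=np.hstack([cv2.resize(a[120:345,90:410],(400,281)),cv2.resize(b[80:390,130:420],(400,428))[:281]]) if 0 else None
A=cv2.resize(a[120:345,90:410],(790,555)); cv2.imwrite('pics/f1.png',A[...,::-1])
B=cv2.resize(b[60:390,120:420],(545,600)); cv2.imwrite('pics/f2.png',B[...,::-1])
E
```

```text
(no output)
```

View pics/f1.png

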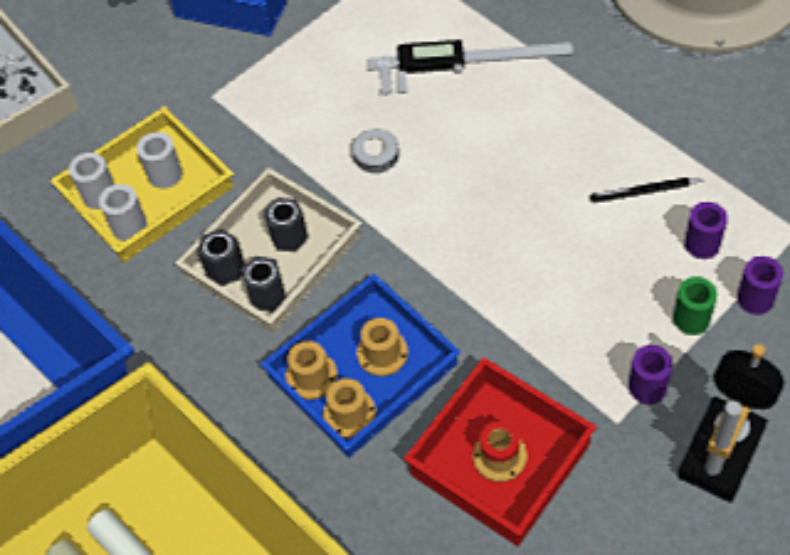

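View pics/f2.png

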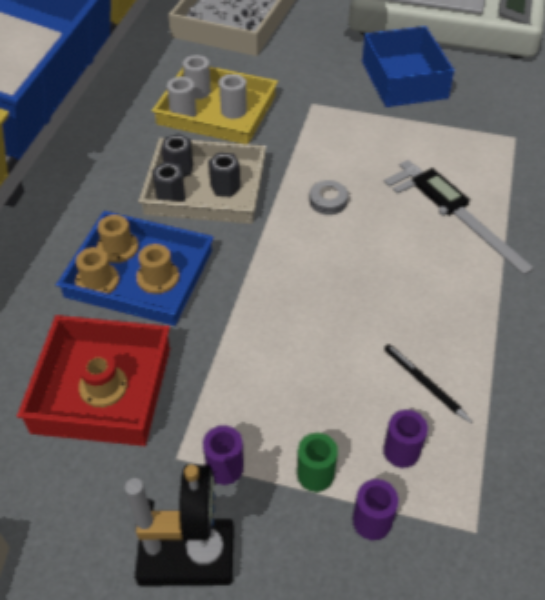

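Both views show all the parts upright in the right places: sleeve (158,160), hex (285,222), bush (381,345) and reject (499,453) in the scene crop. The ring and gauge have not moved.

```bash
python3 -c "
from bench import job; print(job.job_done())"
```

```text
the job is handed in; nothing more can be done
None
```

The job is handed in: the red-rimmed bush went into the red reject box first, then the hex nut, plain bush and sleeve were set upright in their own trays, with the setting ring and dial gauge left where they stood (about 24 s on the robot's clock).

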